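# Start and set the hub nut on a wire reel stand

### The arm

A 6-joint arm with a two-finger parallel gripper is mounted at the origin on a cart in front of the work surface, level with it; the furniture and walls round the work are solid. World frame = base frame: x ahead of the robot, y to its left, z up, the work surface at z = 0. Lengths are in m, angles in rad, forces in N, time in s.
With the tool pointing down it reaches from about 0.275 to 0.825 m from the base axis. Payload 5.2 kg.
Tool frame: the origin (TCP) lies at the very end of the fingers, on their centre line; the grasp point (between the pads) lies 19 mm behind it; z points along the fingers, y is the line along which they close (so a half turn about z gives the same grasp; the last joint's range is limited). The gripper opens to 93 mm and grips with 3 to 60 N. Pads are 15 mm wide; open, the fingers measure 128 mm over their backs; the gripper's body (75 mm by 188 mm) begins 65 mm behind the grasp point.
Start: joints at [-1.325, 0.259, 1.535, -0, 1.348, -0.203], TCP at [0.239, -0.496, 0.219] pointing down, gripper open.
Joint ranges: [-3.14, 3.14], [-0.91, 2.08], [0.19, 2.58], [-1.22, 4.36], [0.22, 2.71], [-3.12, 3.12]. Speed limits (rad/s): [2.57, 2.57, 3.14, 3.14, 3.14, 3.14].

### API

Orientations are given as a unit quaternion [x, y, z, w].
In Python, from bench import sense, read_camera, job_done gives the robot as it stands.
- The arm moves only by the tool servo_tool, never from a script. Its arguments are lists of equal length, an entry for each row: "delta_pos": the shift along the world's x, y, z in mm, a list of three; "yaw": the turn about the world's z in rad; "gripper": the closure, from 0 (fully open) to 1 (shut). In form: {"delta_pos": [[tx, ty, tz], ...], "yaw": [yaw, ...], "gripper": [gripper, ...]}. A call has 1 to 10 rows; each row is the pose to reach, as a shift and turn from the pose commanded when the call began; what a row does not reach only later rows make up. A row lasts 1/10 s, in which the tool goes at most 50 mm and 8.59 degrees, less where a joint would pass 70% of its speed; a pose out of reach is approached as far as the arm can. A call with a gripper value outside its range is refused whole. The fingers move at their own pace and stop on an object; "force" is the grip in N (left out, the last holds). Time passes only in rows, so rows that repeat a pose let the fingers close. It gives the time, the measured TCP pose, the force, the opening and the grip force at its end, in the units of the state.
- sense(): the state, without advancing time (a new reading comes with each control period).
- read_camera(name): name is "scene" or "top" or "wrist"; returns a dict with "img" (480x640x3 uint8, blue, green, red), "z_map" (480x640 float32, m along the optical axis (not along the pixel's ray), 0 where there is no reading), "vertical_fov" (degrees; the focal length in pixels is half the picture's height over the tangent of half this angle, whatever the lens; pixels are square), "cx", "cy" (the principal point, pixels), "dist_coeffs" ([k1, k2, p1, p2, k3] as OpenCV has them; the pictures are not rectified), "rvec" (rotation vector, rad) and "tvec" (3), from world to camera coordinates, as OpenCV has them. Camera axes: x right, y down, z forward; pixel columns grow to the right and rows downward; lengths in m; the calibration is good to about 2 mm. A picture is of the moment at which its call begins.
- job_done(): hands the job in; it is judged then, once.
The state is a dict: "time_s": time; "joint_positions": joint angles; "joint_velocities": joint speeds; "tau": joint torques, N m; "tool_pos": TCP position; "orientation": TCP orientation; "wrist_force": force on the tool from outside, world axes, zero at the start; "wrist_torque": the same for the moment, N m; "finger_gap": finger opening in m; "grip_force": force on a finger pad.
Only numpy, scipy, OpenCV 4.12 (cv2) and the standard library are available. Lean on these libraries where they do the work, as an engineer would, in place of code of your own. Each camera call takes 0.05 s, during which the arm holds its last target. There are 200 camera calls.

### The job

Put the hub nut back on the wire reel stand. Set the flange nut, flange down, over the upright spindle until it rests on the thread; without forcing it, back it off (anticlockwise seen from above) until it has climbed to the end of the thread and drops in by one thread; then screw it on clockwise until you feel its flange meet the reel, and one to one and a half flats (60 to 90 degrees) more, so that it presses the reel down on its spring without squeezing the spring solid. Let go, and leave the other things on the bench where they lie.

Things in the scene. Friction and masses are not known exactly. Their poses are not given: they have to be found in the camera images.
- nut: bare cast-aluminium hex flange nut, about 140 g, lying flange down and loose on the worktop at one side of the stand. Flange 66 mm across, 6 mm thick; hexagon 46 mm across flats from 6 to 32 mm above the underside; through hole. Origin: centre of the underside, z along the bore, up; flats face the body's +x and -x and every 60 degrees between
- stand: reel stand screwed to the worktop: grey round foot 120 mm across, 16 mm high. On it a wave spring, a steel plate, a grey reel of copper wire 80 mm across, and an upright fixed steel spindle with a thread. Origin: on the spindle's axis at the underside (worktop level), z up; its yaw says nothing of the thread
- axis_foot (a point): the point on the spindle's axis at worktop level; axes as the stand's
- spindle_tip (a point): centre of the spindle's upper end, 98 mm above the worktop. Above the thread the spindle is a smooth pilot 26 mm across up to 92 mm, then tapers to 19 mm at the tip
- reel_top (a point): centre of the reel's upper flange face (80 mm across), on which the nut's flange bears: 66 mm above the worktop at the start. It sinks when the nut presses on it: wave spring 4 N/mm after 1.5 N preload, solid at 5 mm (61 mm above the worktop). The reel can turn, with slight drag
- tape_roll: roll of black tape lying flat, 62 mm across, 19 mm high, on the side of the stand where the nut is not; origin: centre of its underside
- coupling: zinc tube coupling lying down, 46 mm long (along its y), 25 mm thick, in front of the stand, towards the robot; origin: centre of its underside
- cutters: side cutters with red handles lying flat, 157 mm long (along their x), 58 mm wide, 14 mm thick, behind the stand; origin: centre of the underside
- parts_case: clear plastic case of screws, 117 x 71 x 26 mm (x, y, z), behind the stand; origin: centre of its underside
- nut_thread (a point): point on the nut's axis 6 mm above its underside, where its thread begins. Two-start right-hand round thread, pitch 6 mm, lead 12 mm a turn (1.9 mm a radian), 28.6 mm across inside; it can drop in at two places half a turn apart; about 0.9 mm axial (upward, from resting on the lower flank) and 1.2 mm sideways play on the spindle
- thread_end (a point): point on the spindle's axis 77 mm above the worktop, where its thread (31.8 mm across) ends. Where the two starts point is hidden and differs each time: a nut set on rests with its underside between 67.3 and 73.3 mm above the worktop, climbs when backed off, by 1.9 mm a radian up to 73.3 mm, then drops to 67.3 mm
Things that resemble listed ones, but are neither listed nor needed, are in the scene too. What is shaped like the nut but purple or yellow is not meant.

How it is judged:
By the outcome, as a careful person would: the job done as asked, in the order asked, and still so for the second after the job is handed in, with the robot touching nothing.
It also fails if it takes over 64 s, if anything falls off the work surface, if the arm or the gripper's body presses on something with over 40 N, if the wrist force passes 120 N, or if a joint passes its speed limit or range.

## Working session

There is one attempt and no reset: what is moved stays moved. The work goes in short steps, Python scripts to look and compute and a tool call to move; the robot and the scene stay as the last step left them, time stands still between calls to the robot, and variables do not carry over. Pictures are saved under pics/ and viewed, at most 10 in all, crops included, and the job is handed in when it is done.

Besides the shell and the picture viewer there is one more tool, called after "Request:" as a command line: name --pt "numbers of a row" for each row, then --argument value for the rest. servo_tool: Moves the arm, as the interface text tells. Its arguments: {"type":"object","properties":{"delta_pos":{"type":"array"},"yaw":{"type":"array"},"gripper":{"type":"array"},"force":{"type":"number"}},"required":["delta_pos","yaw","gripper"]}

```bash
mkdir -p pics; cat > h.py <<'E'
import numpy as np, cv2
from bench import sense, read_camera, job_done
def pts(c):
    h,w=c["z_map"].shape; f=h/2/np.tan(np.radians(c["vertical_fov"])/2)
    K=np.array([[f,0,c["cx"]],[0,f,c["cy"]],[0,0,1]])
    u,v=np.meshgrid(np.arange(w),np.arange(h))
    n=cv2.undistortPoints(np.stack([u,v],-1).reshape(-1,1,2).astype(np.float64),K,np.array(c["dist_coeffs"])).reshape(h,w,2)
    R=cv2.Rodrigues(np.array(c["rvec"],float))[0]; t=np.array(c["tvec"],float).ravel()
    z=c["z_map"].astype(float)
    P=np.dstack([n[...,0]*z,n[...,1]*z,z]); W=(P-t)@R
    rays=np.dstack([n,np.ones((h,w))])@R; cam=-R.T@t
    return W,rays,cam
def onplane(rays,cam,u,v,h):
    r=rays[int(v),int(u)]; return cam+r*(h-cam[2])/r[2]
E
python3 - <<'E'
from h import *
s=sense(); print(s["time_s"],s["tool_pos"],s["orientation"],s["finger_gap"],s["wrist_force"])
for n in("scene","top"):
    c=read_camera(n); cv2.imwrite(f"pics/{n}0.png",c["img"]); np.save(n+".npy",c,allow_pickle=True)
    W,r,cam=pts(c); print(n,cam,c["vertical_fov"])
E
```

```text
0.0 [ 0.23852468 -0.49501132  0.21785432] [ 9.74924604e-01  2.22533749e-01 -2.51165650e-05 -8.64487926e-04] 0.09314180060159098 [-0.24447008 -0.18201236  0.03784468]
scene [ 0.51948871 -1.03685956  0.97553617] 42.677986891795605
top [0.42606891 0.08882946 1.38803442] 44.66182564347564
```

View pics/top0.png

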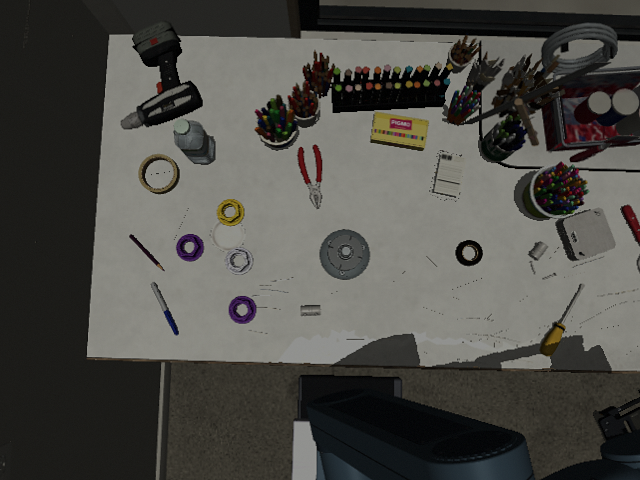

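View pics/scene0.png

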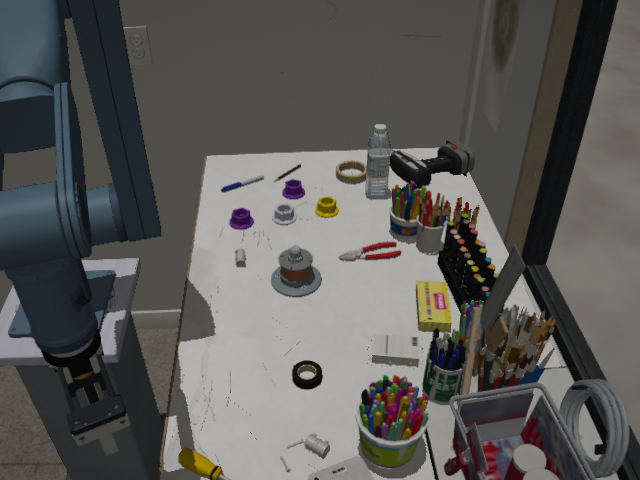

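The top view shows the bare nut at about (239,261) among purple and yellow lookalikes, and the stand at (345,254). The coupling is at (310,310), the tape at (469,253) and the cutters at (312,175). The scene view agrees: nut at (285,213), stand at (296,270).

```bash
python3 - <<'E'
from h import *
c=np.load("top.npy",allow_pickle=True).item(); W,r,cam=pts(c)
def circ(u,v,lo,hi,R):
    m=np.zeros(W.shape[:2],bool); m[v-R:v+R,u-R:u+R]=1
    m&=(W[...,2]>lo)&(W[...,2]<hi)
    p=W[m]; x=p[:,:2]; (cc,rad)=cv2.minEnclosingCircle(x.astype(np.float32))
    print(u,v,lo,hi,m.sum(),x.mean(0).round(4),np.round(cc,4),round(rad,4),p[:,2].mean().round(4))
circ(239,261,.024,.045,25); circ(239,261,.003,.012,22)
circ(345,254,.088,.12,40); circ(345,254,.06,.075,40); circ(345,254,.01,.025,40)
for u,v in((310,310),(228,235),(242,309),(190,247),(231,211),(312,175)): print(u,v,W[v,u].round(3),onplane(r,cam,u,v,0).round(3))
print(W[235,300].round(4),W[300,390].round(4))
b=c["img"]; big=np.hstack([cv2.resize(b[215:305,195:285],(400,400),interpolation=cv2.INTER_CUBIC),cv2.resize(b[210:300,300:390],(400,400),interpolation=cv2.INTER_CUBIC)])
cv2.imwrite("pics/crop1.png",big)
E
```

```text
239 261 0.024 0.045 185 [0.5171 0.2983] [0.5181 0.2981] 0.0254 0.0302
239 261 0.003 0.012 315 [0.5172 0.2977] [0.5166 0.297 ] 0.0684 0.0057
345 254 0.088 0.12 101 [0.5391 0.049 ] [0.5397 0.0488] 0.0128 0.0954
345 254 0.06 0.075 797 [0.5394 0.049 ] [0.5395 0.049 ] 0.04 0.0656
345 254 0.01 0.025 332 [0.5318 0.0517] [0.5382 0.0479] 0.059 0.0127
310 310 [0.406 0.125 0.02 ] [0.405 0.126 0.   ]
228 235 [ 0.578  0.327 -0.001] [0.578 0.327 0.   ]
242 309 [ 0.404  0.286 -0.001] [0.404 0.286 0.   ]
190 247 [ 0.548  0.418 -0.006] [0.547 0.416 0.   ]
231 211 [ 0.637  0.322 -0.   ] [0.637 0.322 0.   ]
312 175 [ 0.73   0.13  -0.001] [0.73 0.13 0.  ]
[ 0.5833  0.1549 -0.0039] [ 0.4337 -0.0632 -0.0036]
```

View pics/crop1.png

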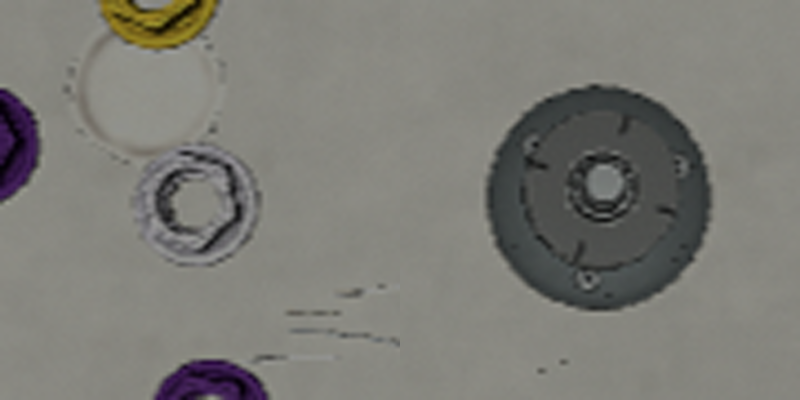

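Request:
servo_tool --pt "279 793 -30" --pt "279 793 -30" --pt "279 793 -30" --pt "279 793 -30" --pt "279 793 -30" --pt "279 793 -30" --pt "279 793 -30" --pt "279 793 -30" --pt "279 793 -30" --pt "279 793 -30" --yaw '[0.5,0.5,0.5,0.5,0.5,0.5,0.5,0.5,0.5,0.5]' --gripper '[0,0,0,0,0,0,0,0,0,0]'

```text
time_s: 1.1
tool_pos: [0.4045, -0.0221, 0.2008]
orientation: [0.89, 0.457, 0.0, 0.0]
wrist_force: [2.2, -0.3, -0.7]
finger_gap: 0.0933
grip_force: 0.0
```

Request:
servo_tool --pt "112 320 -13" --pt "112 320 -13" --pt "112 320 -13" --pt "112 320 -13" --pt "112 320 -13" --pt "112 320 -13" --pt "112 320 -13" --pt "112 320 -13" --pt "112 320 -13" --pt "112 320 -13" --yaw '[0,0,0,0,0,0,0,0,0,0]' --gripper '[0,0,0,0,0,0,0,0,0,0]'

```text
time_s: 2.1
tool_pos: [0.5159, 0.2948, 0.1875]
orientation: [0.89, 0.457, -0.001, 0.0]
wrist_force: [0.2, -0.5, -1.0]
finger_gap: 0.0927
grip_force: 0.0
```

```bash
python3 - <<'E'
from h import *
s=sense(); print(s["time_s"],s["tool_pos"],s["orientation"],s["wrist_force"],s["joint_positions"])
c=read_camera("wrist"); cv2.imwrite("pics/w1.png",c["img"]); np.save("wrist.npy",c,allow_pickle=True)
W,r,cam=pts(c); print(cam)
m=(W[...,2]>.024)&(W[...,2]<.045)&(np.hypot(W[...,0]-.517,W[...,1]-.298)<.045)
p=W[m][:,:2].astype(np.float32); cc,rad=cv2.minEnclosingCircle(p); print(m.sum(),p.mean(0),cc,rad)
E
```

```text
2.1 [0.51593089 0.29481024 0.18747272] [ 8.89663012e-01  4.56617181e-01 -6.78659986e-04  1.19149926e-04] [ 0.23580278 -0.5179526  -1.03520932] [ 3.31843909e-01  3.59792500e-01  1.47071519e+00 -4.43158965e-04
  1.31239477e+00  9.54375291e-01]
[0.55737076 0.35290174 0.35331011]
1210 [0.5175357 0.3014358] (0.5171588659286499, 0.30106255412101746) 0.025976264849305153
```

View pics/w1.png

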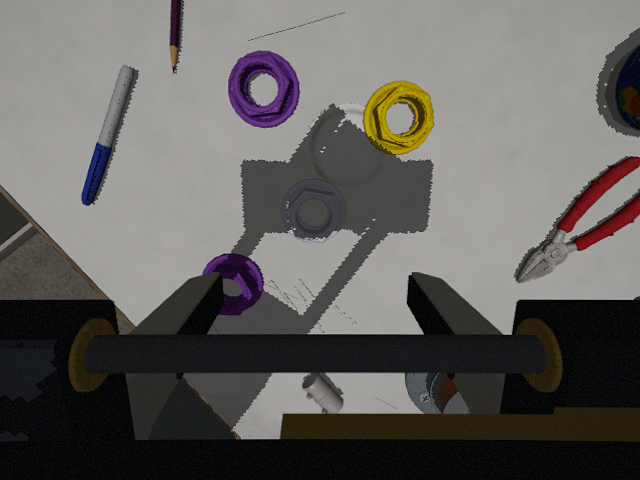

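The wrist view shows the bare nut at about (314,210), in the shadow of the gripper, with space around it. Next I need the direction of its flats.

```bash
python3 - <<'E'
from h import *
for n in("wrist","top"):
    c=np.load(n+".npy",allow_pickle=True).item(); W,r,cam=pts(c)
    m=(W[...,2]>.02)&(W[...,2]<.045)&(np.hypot(W[...,0]-.517,W[...,1]-.299)<.032)
    m8=m.astype(np.uint8)
    p=W[m][:,:2]
    w=[]
    for a in range(0,60,3):
        w.append(sum(np.ptp(p@[np.cos(t),np.sin(t)]) for t in np.radians([a,a+60,a+120]))/3)
    print(n,np.round(np.array(w)*1000,1))
    th=np.arctan2(*(p-(p.max(0)+p.min(0))/2).T[::-1]); rr=np.hypot(*(p-(p.max(0)+p.min(0))/2).T)
    k=rr>.0215; z=np.exp(6j*th[k]).sum(); print("corner angle",np.degrees(np.angle(z))/6, "bbox centre",(p.max(0)+p.min(0))/2,k.sum(),abs(z)/k.sum())
c=np.load("wrist.npy",allow_pickle=True).item()["img"][165:255,264:364]
cv2.imwrite("pics/w1c.png",cv2.resize(np.clip(c.astype(int)*2,0,255).astype(np.uint8),(600,540),interpolation=cv2.INTER_CUBIC))
E
```

```text
wrist [50.5 50.9 51.2 51.5 51.6 51.6 51.5 51.2 50.9 50.3 49.8 49.2 48.4 47.5
 46.5 46.4 47.4 48.4 49.2 49.9]
corner angle 13.73655250425996 bbox centre [0.51713478 0.30098978] 471 0.26592647783949136
top [48.9 49.3 49.7 50.  50.1 50.1 50.  49.8 49.5 49.  48.4 47.7 46.8 45.9
 45.1 45.2 46.1 46.9 47.7 48.3]
corner angle 13.571475488391847 bbox centre [0.51816551 0.29894967] 62 0.2953526110948912
```

View pics/w1c.png

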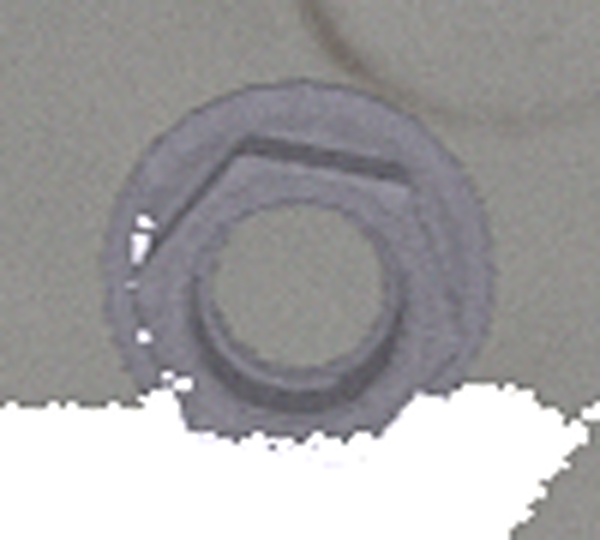

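The flats' normals lie at about 43.5° (mod 60), and both views agree on this. I'll turn the tool to yaw 13.5° and go down over (0.5175, 0.300).

Request:
servo_tool --pt "1.5 5 -40" --pt "1.5 5 -80" --pt "1.5 5 -115" --pt "1.5 5 -135" --pt "1.5 5 -135" --pt "1.5 5 -135" --pt "1.5 5 -135" --yaw '[-0.15,-0.3,-0.45,-0.6,-0.713,-0.713,-0.713]' --gripper '[0,0,0,0,0,0,0]'

```text
time_s: 2.85
tool_pos: [0.5186, 0.3, 0.0537]
orientation: [0.993, 0.118, 0.001, -0.0]
wrist_force: [-0.5, -0.3, -0.2]
finger_gap: 0.0927
grip_force: 0.0
```

Request:
servo_tool --pt "-1 0 -25" --pt "-1 0 -42" --pt "-1 0 -42" --pt "-1 0 -42" --pt "-1 0 -42" --pt "-1 0 -42" --pt "-1 0 -42" --pt "-1 0 -42" --pt "-1 0 -42" --pt "-1 0 -42" --yaw '[0,0,0,0,0,0,0,0,0,0]' --gripper '[0,0,0.3,0.6,0.6,0.6,0.6,0.6,0.6,0.6]' --force 15

```text
time_s: 3.85
tool_pos: [0.5172, 0.3008, 0.0112]
orientation: [0.993, 0.118, 0.0, 0.0]
wrist_force: [0.1, -1.2, 3.2]
finger_gap: 0.0459
grip_force: 15.0
```

The gap of 45.9 mm fits the flats. Next I lift and carry the nut towards the stand.

Request:
servo_tool --pt "0 0 30" --pt "0 0 80" --pt "0 -30 130" --pt "5 -80 160" --pt "10 -130 160" --pt "15 -180 160" --pt "22 -225 160" --pt "22 -250 160" --pt "22 -250 160" --pt "22 -250 160" --yaw '[0,0,0,0,0,0,0,0,0,0]' --gripper '[0.6,0.6,0.6,0.6,0.6,0.6,0.6,0.6,0.6,0.6]'

```text
time_s: 4.85
tool_pos: [0.5387, 0.0503, 0.1704]
orientation: [0.993, 0.116, -0.0, -0.0]
wrist_force: [-0.1, 0.6, -2.1]
finger_gap: 0.0459
grip_force: 15.0
```

```bash
python3 - <<'E'
from h import *
s=sense(); print(s["time_s"],s["tool_pos"],s["orientation"],s["wrist_force"],s["finger_gap"],s["joint_positions"])
c=read_camera("wrist"); cv2.imwrite("pics/w2.png",c["img"]); np.save("wrist.npy",c,allow_pickle=True)
W,r,cam=pts(c); print(cam)
d=np.hypot(W[...,0]-.5395,W[...,1]-.05)
for lo,hi,R in((.088,.11,.03),(.062,.07,.05),(.012,.02,.07)):
    m=(W[...,2]>lo)&(W[...,2]<hi)&(d<R)
    if m.sum()>20:
        p=W[m][:,:2].astype(np.float32); print(lo,m.sum(),p.mean(0),cv2.minEnclosingCircle(p),np.median(W[m][:,2]))
E
```

```text
4.85 [0.53871549 0.05031309 0.1704348 ] [ 9.93197015e-01  1.16444579e-01 -4.08799825e-04 -4.26183474e-04] [-0.07010574  0.61685218 -2.08746662] 0.04589003866559147 [-1.13563455e-01  2.80625559e-01  1.62785992e+00  6.81523611e-04
  1.23409781e+00  1.22358866e+00]
[0.60779287 0.06685762 0.33632308]
0.062 3470 [0.5549043  0.05330258] ((0.5395290851593018, 0.050167035311460495), 0.040141984820365906) 0.06585661207798016
0.012 254 [0.56371236 0.05738622] ((0.5456427931785583, 0.05035017430782318), 0.04837675020098686) 0.013154124698498023
```

View pics/w2.png

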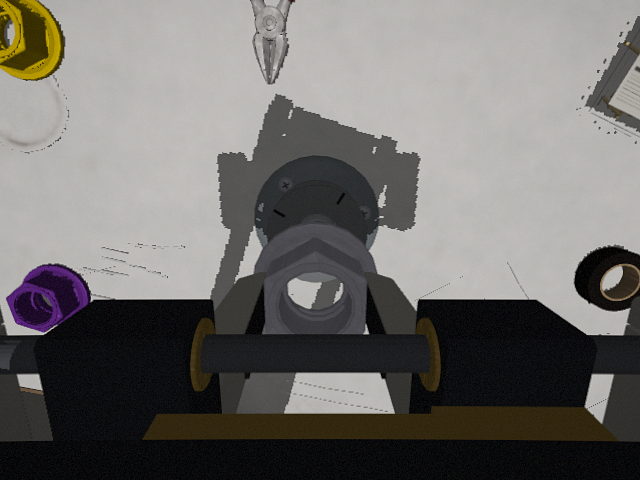

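The nut is square in the fingers at about (315,280), with the stand beyond it at (317,205). Next I measure the nut's offset in the grip from the same frame.

```bash
python3 - <<'E'
from h import *
c=np.load("wrist.npy",allow_pickle=True).item(); W,r,cam=pts(c); T=np.array([.5387,.0503])
d=np.hypot(W[...,0]-T[0],W[...,1]-T[1])
print(np.histogram(W[...,2][d<.035],bins=np.arange(.15,.2,.003)))
ps=.233; ax=np.array([np.cos(ps),np.sin(ps)]); ay=np.array([np.sin(ps),-np.cos(ps)])
for lo,hi in((.160,.169),(.187,.195)):
    m=(W[...,2]>lo)&(W[...,2]<hi)&(d<.036)
    p=W[m][:,:2]-T; a,b=p@ax,p@ay
    print(lo,m.sum(),"x",a.min(),a.max(),"y",b.min(),b.max(), cv2.minEnclosingCircle(p.astype(np.float32)))
    # bore edge: inner points
    # nearest column profile along tool x at |y|<2mm
    k=abs(b)<.002; q=np.sort(a[k]); g=np.diff(q); 
    if len(g): i=g.argmax(); print(" gap",q[i],q[i+1],q[0],q[-1])
E
```

```text
(array([   0,    0,    1,   94, 1023, 1694,  470,  537,  560,  479,  515,
        544,  498, 3233,  694,  237]), array([0.15 , 0.153, 0.156, 0.159, 0.162, 0.165, 0.168, 0.171, 0.174,
       0.177, 0.18 , 0.183, 0.186, 0.189, 0.192, 0.195, 0.198]))
0.16 2956 x -0.016276571169131452 0.033218378806958555 y -0.03270524099423213 0.031262488317398064 ((0.00673004100099206, 0.002383473329246044), 0.0320415198802948)
 gap -0.013320549519612588 0.024986389990786298 -0.016276571169131452 0.03311161768588424
0.187 4283 x -0.015087555573710448 0.026504382960550535 y -0.03475180531968881 0.034685223854738864 ((0.008800586685538292, 0.0021226834505796432), 0.03481857478618622)
 gap 0.016493172558104344 0.016838574324756845 0.016493172558104344 0.026504382960550535
```

The nut is centred in the grip to within 0.3 mm. I lower it over the pilot.

Request:
servo_tool --pt "0.8 0 -30" --pt "0.8 0 -55" --pt "0.8 0 -62" --pt "0.8 0 -68" --pt "0.8 0 -74" --pt "0.8 0 -78" --pt "0.8 0 -82" --pt "0.8 0 -82" --yaw '[0,0,0,0,0,0,0,0]' --gripper '[0.6,0.6,0.6,0.6,0.6,0.6,0.6,0.6]' --force 10

```text
time_s: 5.7
tool_pos: [0.54, 0.0505, 0.0887]
orientation: [0.993, 0.118, 0.0, 0.0]
wrist_force: [-0.1, -2.1, -1.8]
finger_gap: 0.0456
grip_force: 10.0
```

Request:
servo_tool --pt "-0.3 -0.4 -1" --pt "-0.3 -0.4 -2" --pt "-0.3 -0.4 -3" --pt "-0.3 -0.4 -4" --pt "-0.3 -0.4 -4" --yaw '[0,0,0,0,0]' --gripper '[0.6,0.6,0.6,0.6,0.6]'

```text
time_s: 6.2
tool_pos: [0.5396, 0.0505, 0.0847]
orientation: [0.993, 0.118, 0.0, -0.0]
wrist_force: [0.7, -0.6, -1.7]
finger_gap: 0.0462
grip_force: 10.0
```

Request:
servo_tool --pt "0 0 -0.5" --pt "0 0 -1" --pt "0 0 -1.5" --pt "0 0 -1.5" --yaw '[0,0,0,0]' --gripper '[0.6,0.6,0.6,0.6]'

```text
time_s: 6.6
tool_pos: [0.5395, 0.0505, 0.0833]
orientation: [0.993, 0.118, -0.0, -0.0]
wrist_force: [0.7, -0.7, -1.5]
finger_gap: 0.046
grip_force: 10.0
```

Request:
servo_tool --pt "0 0 -0.4" --pt "0 0 -0.8" --pt "0 0 -0.8" --yaw '[0,0,0]' --gripper '[0.6,0.6,0.6]'

```text
time_s: 6.9
tool_pos: [0.5395, 0.0504, 0.0824]
orientation: [0.993, 0.118, -0.0, -0.0]
wrist_force: [-0.5, -0.7, -1.2]
finger_gap: 0.046
grip_force: 10.0
```

Request:
servo_tool --pt "0 0 -0.4" --pt "0 0 -0.8" --pt "0 0 -0.8" --yaw '[0,0,0]' --gripper '[0.6,0.6,0.6]'

```text
time_s: 7.2
tool_pos: [0.5395, 0.0504, 0.0816]
orientation: [0.993, 0.118, -0.0, -0.0]
wrist_force: [0.1, -1.4, -1.4]
finger_gap: 0.0459
grip_force: 10.0
```

Request:
servo_tool --pt "0 0 -0.4" --pt "0 0 -0.8" --pt "0 0 -0.8" --yaw '[0,0,0]' --gripper '[0.6,0.6,0.6]'

```text
time_s: 7.5
tool_pos: [0.5395, 0.0504, 0.0809]
orientation: [0.993, 0.118, -0.0, -0.0]
wrist_force: [1.1, -0.5, -1.3]
finger_gap: 0.046
grip_force: 10.0
```

Request:
servo_tool --pt "0 0 -0.4" --pt "0 0 -0.8" --pt "0 0 -0.8" --yaw '[0,0,0]' --gripper '[0.6,0.6,0.6]'

```text
time_s: 7.8
tool_pos: [0.5394, 0.0504, 0.08]
orientation: [0.993, 0.118, -0.0, -0.0]
wrist_force: [0.8, -0.5, -2.2]
finger_gap: 0.0456
grip_force: 10.0
```

Request:
servo_tool --pt "0 0 -0.3" --pt "0 0 -0.6" --pt "0 0 -0.6" --yaw '[0,0,0]' --gripper '[0.6,0.6,0.6]'

```text
time_s: 8.1
tool_pos: [0.5395, 0.0504, 0.0795]
orientation: [0.993, 0.118, -0.0, -0.0]
wrist_force: [0.5, -0.7, -1.6]
finger_gap: 0.0462
grip_force: 10.0
```

Request:
servo_tool --pt "0 0 -0.3" --pt "0 0 -0.6" --pt "0 0 -0.6" --yaw '[0,0,0]' --gripper '[0.6,0.6,0.6]'

```text
time_s: 8.4
tool_pos: [0.5395, 0.0504, 0.0792]
orientation: [0.993, 0.118, 0.0, 0.0]
wrist_force: [-1.1, -0.4, 2.2]
finger_gap: 0.0459
grip_force: 10.0
```

Request:
servo_tool --pt "0 0 -0.3" --pt "0 0 -0.6" --pt "0 0 -0.6" --yaw '[0,0,0]' --gripper '[0.6,0.6,0.6]'

```text
time_s: 8.7
tool_pos: [0.5396, 0.0504, 0.0791]
orientation: [0.993, 0.118, 0.0, 0.0]
wrist_force: [-3.3, -0.4, 6.8]
finger_gap: 0.0462
grip_force: 10.0
```

Contact came with the underside at about 68 mm. I back off anticlockwise and rise with the thread at 1.9 mm per rad.

Request:
servo_tool --pt "0 0 0.6" --pt "0 0 0.85" --pt "0 0 1.1" --pt "0 0 1.4" --pt "0 0 1.65" --pt "0 0 1.9" --pt "0 0 1.9" --yaw '[0,0.14,0.28,0.42,0.56,0.7,0.7]' --gripper '[0.6,0.6,0.6,0.6,0.6,0.6,0.6]'

```text
time_s: 9.4
tool_pos: [0.5398, 0.05, 0.0805]
orientation: [0.892, 0.452, 0.0, 0.0]
wrist_force: [-1.0, -2.8, 3.4]
finger_gap: 0.046
grip_force: 10.0
```

Request:
servo_tool --pt "0 0 0.4" --pt "0 0 0.7" --pt "0 0 0.95" --pt "0 0 1.2" --pt "0 0 1.5" --pt "0 0 1.5" --yaw '[0.14,0.28,0.42,0.56,0.7,0.7]' --gripper '[0.6,0.6,0.6,0.6,0.6,0.6]'

```text
time_s: 10.0
tool_pos: [0.5394, 0.0503, 0.0818]
orientation: [0.685, 0.729, -0.0, 0.0]
wrist_force: [-2.1, -1.2, 2.3]
finger_gap: 0.0461
grip_force: 10.0
```

Request:
servo_tool --pt "0 0 0.4" --pt "0 0 0.7" --pt "0 0 0.95" --pt "0 0 1.2" --pt "0 0 1.2" --yaw '[0.14,0.28,0.42,0.56,0.56]' --gripper '[0.6,0.6,0.6,0.6,0.6]'

```text
time_s: 10.5
tool_pos: [0.5394, 0.0503, 0.0828]
orientation: [0.457, 0.889, -0.0, -0.0]
wrist_force: [-1.3, -2.8, 2.3]
finger_gap: 0.046
grip_force: 10.0
```

Request:
servo_tool --pt "0 0 0.3" --pt "0 0 0.6" --pt "0 0 0.8" --pt "0 0 0.8" --yaw '[0.14,0.28,0.42,0.42]' --gripper '[0.6,0.6,0.6,0.6]'

```text
time_s: 10.9
tool_pos: [0.5396, 0.0505, 0.0836]
orientation: [0.263, 0.965, 0.0, 0.0]
wrist_force: [-0.8, -1.6, 0.7]
finger_gap: 0.0462
grip_force: 10.0
```

Request:
servo_tool --pt "0 0 0.25" --pt "0 0 0.5" --pt "0 0 0.5" --yaw '[0.13,0.26,0.26]' --gripper '[0.6,0.6,0.6]'

```text
time_s: 11.2
tool_pos: [0.5397, 0.0505, 0.084]
orientation: [0.136, 0.991, 0.0, 0.0]
wrist_force: [1.0, -1.9, 1.1]
finger_gap: 0.0461
grip_force: 10.0
```

Request:
servo_tool --pt "0 0 0.2" --pt "0 0 0.2" --yaw '[0.12,0.12]' --gripper '[0.6,0.6]'

```text
time_s: 11.4
tool_pos: [0.5397, 0.0506, 0.0842]
orientation: [0.076, 0.997, 0.0, 0.0]
wrist_force: [0.7, -0.7, -0.7]
finger_gap: 0.0464
grip_force: 10.0
```

Request:
servo_tool --pt "0 0 0.2" --pt "0 0 0.2" --yaw '[0.12,0.12]' --gripper '[0.6,0.6]'

```text
time_s: 11.6
tool_pos: [0.5397, 0.0506, 0.0844]
orientation: [0.016, 1.0, 0.0, 0.0]
wrist_force: [-0.0, -1.5, -2.3]
finger_gap: 0.0462
grip_force: 10.0
```

Request:
servo_tool --pt "0 0 -0.4" --pt "0 0 -0.4" --yaw '[0,0]' --gripper '[0.6,0.6]'

```text
time_s: 11.8
tool_pos: [0.5397, 0.0505, 0.0842]
orientation: [0.015, 1.0, 0.0, 0.0]
wrist_force: [0.1, -0.8, -0.8]
finger_gap: 0.0457
grip_force: 10.0
```

Request:
servo_tool --pt "0 0 -0.3" --pt "0 0 -0.3" --yaw '[0.06,0.06]' --gripper '[0.6,0.6]'

```text
time_s: 12.0
tool_pos: [0.5395, 0.0505, 0.0839]
orientation: [-0.016, 1.0, 0.0, 0.0]
wrist_force: [0.1, -0.5, -1.4]
finger_gap: 0.0458
grip_force: 10.0
```

Request:
servo_tool --pt "0 0 -0.5" --pt "0 0 -1" --pt "0 0 -1.5" --pt "0 0 -1.5" --yaw '[0,0,0,0]' --gripper '[0.6,0.6,0.6,0.6]'

```text
time_s: 12.4
tool_pos: [0.5396, 0.0505, 0.0825]
orientation: [-0.017, 1.0, 0.0, 0.0]
wrist_force: [-0.1, -0.7, -0.0]
finger_gap: 0.0459
grip_force: 10.0
```

Request:
servo_tool --pt "0 0 -0.5" --pt "0 0 -1" --pt "0 0 -1.5" --pt "0 0 -2" --pt "0 0 -2" --yaw '[0,0,0,0,0]' --gripper '[0.6,0.6,0.6,0.6,0.6]'

```text
time_s: 12.9
tool_pos: [0.5394, 0.0504, 0.0802]
orientation: [-0.017, 1.0, -0.0, -0.0]
wrist_force: [0.6, -0.4, -1.5]
finger_gap: 0.0459
grip_force: 10.0
```

Request:
servo_tool --pt "0 0 -0.4" --pt "0 0 -0.8" --pt "0 0 -0.8" --yaw '[0,0,0]' --gripper '[0.6,0.6,0.6]'

```text
time_s: 13.2
tool_pos: [0.5394, 0.0504, 0.0795]
orientation: [-0.017, 1.0, -0.0, -0.0]
wrist_force: [0.4, -0.4, -1.5]
finger_gap: 0.0459
grip_force: 10.0
```

It has dropped in by one thread. I lower it until it rests on the flank.

Request:
servo_tool --pt "0 0 -0.3" --pt "0 0 -0.6" --pt "0 0 -0.6" --yaw '[0,0,0]' --gripper '[0.6,0.6,0.6]'

```text
time_s: 13.5
tool_pos: [0.5395, 0.0504, 0.079]
orientation: [-0.017, 1.0, -0.0, -0.0]
wrist_force: [0.8, -0.5, -2.1]
finger_gap: 0.0459
grip_force: 10.0
```

Request:
servo_tool --pt "0 0 -0.2" --pt "0 0 -0.4" --pt "0 0 -0.4" --yaw '[0,0,0]' --gripper '[0.6,0.6,0.6]'

```text
time_s: 13.8
tool_pos: [0.5395, 0.0504, 0.0789]
orientation: [-0.017, 1.0, -0.0, 0.0]
wrist_force: [-1.7, -0.1, 2.7]
finger_gap: 0.0457
grip_force: 10.0
```

Request:
servo_tool --pt "0 0 0.1" --pt "0 0 -0.15" --pt "0 0 -0.4" --pt "0 0 -0.65" --pt "0 0 -0.9" --pt "0 0 -0.9" --yaw '[-0.13,-0.26,-0.39,-0.52,-0.6,-0.6]' --gripper '[0.6,0.6,0.6,0.6,0.6,0.6]'

```text
time_s: 14.4
tool_pos: [0.5398, 0.0504, 0.0778]
orientation: [0.279, 0.96, 0.0, 0.0]
wrist_force: [0.1, -1.2, -0.7]
finger_gap: 0.046
grip_force: 10.0
```

Request:
servo_tool --pt "0 0 -0.2" --pt "0 0 -0.2" --pt "0 0 -0.2" --yaw '[-0.1,-0.1,-0.1]' --gripper '[0.6,0.6,0.6]'

```text
time_s: 14.7
tool_pos: [0.5397, 0.0504, 0.0776]
orientation: [0.325, 0.946, -0.0, 0.0]
wrist_force: [0.8, -0.2, -0.9]
finger_gap: 0.0461
grip_force: 10.0
```

Request:
servo_tool --pt "0 0 -0.2" --pt "0 0 -0.2" --pt "0 0 -0.2" --yaw '[-0.1,-0.1,-0.1]' --gripper '[0.6,0.6,0.6]'

```text
time_s: 15.0
tool_pos: [0.5396, 0.0503, 0.0774]
orientation: [0.372, 0.928, -0.0, 0.0]
wrist_force: [1.2, -1.3, 0.9]
finger_gap: 0.0462
grip_force: 10.0
```

Request:
servo_tool --pt "0 0 -0.2" --pt "0 0 -0.2" --pt "0 0 -0.2" --yaw '[-0.1,-0.1,-0.1]' --gripper '[0.6,0.6,0.6]'

```text
time_s: 15.3
tool_pos: [0.5396, 0.0504, 0.0772]
orientation: [0.418, 0.909, 0.0, 0.0]
wrist_force: [1.5, -1.5, 1.4]
finger_gap: 0.0461
grip_force: 10.0
```

Request:
servo_tool --pt "0 0 -0.2" --pt "0 0 -0.2" --pt "0 0 -0.2" --yaw '[-0.1,-0.1,-0.1]' --gripper '[0.6,0.6,0.6]'

```text
time_s: 15.6
tool_pos: [0.5395, 0.0503, 0.077]
orientation: [0.463, 0.887, -0.0, 0.0]
wrist_force: [0.2, -1.5, 1.6]
finger_gap: 0.0461
grip_force: 10.0
```

The force rose from −1.5 to +1.5 N near yaw 2.35, with the TCP at 77.3 mm. That matches the expected flange contact at 66 mm. I screw on to yaw ≈0.95, about 80° past contact.

Request:
servo_tool --pt "0 0 -0.25" --pt "0 0 -0.5" --pt "0 0 -0.75" --pt "0 0 -1.0" --pt "0 0 -1.2" --pt "0 0 -1.2" --yaw '[-0.13,-0.26,-0.39,-0.52,-0.62,-0.62]' --gripper '[0.6,0.6,0.6,0.6,0.6,0.6]' --force 20

```text
time_s: 16.2
tool_pos: [0.5399, 0.0503, 0.0762]
orientation: [0.712, 0.702, 0.0, 0.0]
wrist_force: [0.5, -1.9, 3.8]
finger_gap: 0.0458
grip_force: 20.0
```

Request:
servo_tool --pt "0 0 -0.25" --pt "0 0 -0.5" --pt "0 0 -0.75" --pt "0 0 -1.0" --pt "0 0 -1.15" --pt "0 0 -1.15" --yaw '[-0.13,-0.26,-0.39,-0.52,-0.61,-0.61]' --gripper '[0.6,0.6,0.6,0.6,0.6,0.6]'

```text
time_s: 16.8
tool_pos: [0.5403, 0.0501, 0.0752]
orientation: [0.889, 0.457, 0.001, 0.001]
wrist_force: [0.5, -2.9, 5.1]
finger_gap: 0.0458
grip_force: 20.0
```

Request:
servo_tool --pt "0 0 0" --pt "0 0 0" --pt "0 0 0" --pt "0 0 0" --pt "0 0 40" --pt "0 0 80" --pt "0 0 110" --pt "0 0 110" --yaw '[0,0,0,0,0,0,0,0]' --gripper '[0.3,0,0,0,0,0,0,0]'

```text
time_s: 17.6
tool_pos: [0.5422, 0.0503, 0.1892]
orientation: [0.89, 0.456, 0.004, 0.002]
wrist_force: [1.0, -0.2, 0.4]
finger_gap: 0.0931
grip_force: 0.0
```

Request:
servo_tool --pt "-40 -30 0" --pt "-80 -60 0" --pt "-100 -100 0" --pt "-100 -150 0" --pt "-100 -200 0" --pt "-100 -250 0" --pt "-100 -250 0" --yaw '[0,0,0,0,0,0,0]' --gripper '[0,0,0,0,0,0,0]'

```text
time_s: 18.3
tool_pos: [0.439, -0.2051, 0.1835]
orientation: [0.891, 0.453, -0.001, 0.001]
wrist_force: [0.4, 0.4, -0.1]
finger_gap: 0.093
grip_force: 0.0
```

```bash
python3 - <<'E'
from h import *
s=sense(); print(s["time_s"],s["tool_pos"],s["finger_gap"])
c=read_camera("top"); W,r,cam=pts(c); C=np.array([.5395,.049])
d=np.hypot(*(W[...,:2]-C).transpose(2,0,1))
for n,a,b in(("tip",0,.008),("hextop",.018,.021),("flange",.0285,.0315),("reel",.035,.038)):
    z=W[...,2][(d>a)&(d<b)]; print(n,len(z),np.median(z),z.std())
m=(W[...,2]>.088)&(d<.032); p=W[m][:,:2]
w=[sum(np.ptp(p@[np.cos(t),np.sin(t)]) for t in np.radians([a,a+60,a+120]))/3 for a in range(0,60,3)]
print("flat",3*int(np.argmin(w)),min(w),max(w))
c2=read_camera("scene"); cv2.imwrite("pics/end.png",np.hstack([cv2.resize(c["img"][200:310,290:400],(400,400)),cv2.resize(c2["img"][180:340,200:360],(400,400))]))
E
```

```text
18.3 [ 0.43902563 -0.20509861  0.1835118 ] 0.09298784904383861
tip 39 0.09832530757342112 0.0024037954559339445
hextop 75 0.09643574770885756 0.002549588685851596
flange 113 0.06869965937740713 0.0026803099399023145
reel 137 0.06351115905463099 0.007922976234428976
flat 24 0.046196297875211144 0.05094929440980165
```

View pics/end.png

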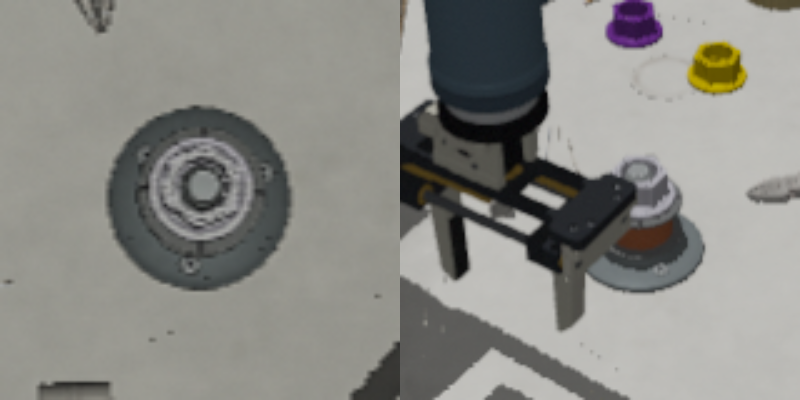

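The final picture shows the nut seated square on the reel, at about (203,188) in the left crop, with its flats where the gripper left them. The reel has sunk about 2 mm, so the spring isn't solid, and the robot is clear.

```bash
python3 -c "
from bench import *
print(job_done())"
```

```text
the job is handed in; nothing more can be done
None
```

The hub nut is back on the stand and the job is handed in: it dropped in by one thread, was screwed on about 80° past reel contact (my estimate: 71–85°), and sank the reel about 2 mm of the spring's 5 mm.

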